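Press the green tile's backing on a lever press

ROBOT

A 6-joint arm with a two-finger parallel gripper is mounted at the origin on the work surface. World frame = base frame: x ahead of the robot, y to its left, z up, the work surface at z = 0. Lengths are in m, angles in rad, forces in N, time in s.
With the tool pointing down it reaches from about 0.3 to 0.775 m from the base axis. Payload 14.6 kg.
Tool frame: the origin (TCP) lies on the centre line of the jaws, within the pads' length; the fingertips stand 19 mm ahead of it and the grasp point (between the pads) is the TCP; y points along the fingers, x is the direction in which the jaws open and shut, and the axes are right-handed (so a half turn about y gives the same grasp; the last joint's range is limited). The gripper opens to 94 mm and grips with 3 to 60 N. Pads are 16 mm wide; open, the fingers measure 119 mm over their backs; the gripper's body (75 mm by 177 mm) begins 78 mm behind the grasp point.
Start: joints at [-1.406, 0.3, 1.521, -0, 1.321, -0.067], TCP at [0.126, -0.535, 0.194] pointing down, gripper open.
Joint ranges: [-3.03, 3.03], [-0.79, 2.21], [0.23, 2.52], [-1.04, 4.18], [0, 3.07], [-2.55, 2.55]. Speed limits (rad/s): [2.22, 2.22, 2.57, 3.14, 3.14, 3.14].

INTERFACE

Orientations are given as [roll, pitch, yaw] about the fixed x, y, z axes, in that order (R = Rz(yaw) Ry(pitch) Rx(roll)).
In Python, from station import get_obs, cams, workorder gives the robot as it stands.
- The arm moves only by the shell command python3 -m handwheel 'ROWS' [FORCE]. ROWS is JSON, a list of rows, each an object of numbers: "fingers": the opening, from -1 (shut) to 1 (fully open); "x", "y", "z": the shift along the tool's x, y, z in m; "spin": the turn about the tool's y in degrees. In form: [{"fingers": .., "x": .., "y": .., "z": .., "spin": ..}, ...]. A call has exactly 10 rows; each row is the pose to reach, as a shift and turn from the pose commanded when the call began, along the tool's axes at that moment; what a row does not reach only later rows make up. A row lasts 1/10 s, in which the tool goes at most 50 mm and 8.59 degrees, less where a joint would pass 70% of its speed; a pose out of reach is approached as far as the arm can. A call with a gripper value outside its range is refused whole. The fingers move at their own pace and stop on an object; FORCE is the grip in N (left out, the last holds). Time passes only in rows, so rows that repeat a pose let the fingers close, or fill a call up. It gives the time, the measured TCP pose, the force and the opening at its end, in the units of the state.
- get_obs(): the state, without advancing time (a new reading comes with each control period).
- cams.camera(name): name is "scene" or "top" or "wrist"; returns (picture, depth): 420x560x3 uint8, red, green, blue; 420x560 float32, m along the optical axis (not along the pixel's ray), 0 where there is no reading.
- cams.get_calibration(name): a dict with "fx", "fy", "cx", "cy" (pixels), "view" (4x4, takes a point from world to camera coordinates). Camera axes: x right, y down, z forward; pixel columns grow to the right and rows downward; lengths in m; the calibration is good to about 2 mm. A picture is of the moment at which its call begins: read the wrist's pose just before it. get_calibration takes no time and is no camera call; for the wrist camera it gives the pose at the moment of the call.
- workorder.hand_in(): hands the job in, once; it reports no verdict.
The state is a dict: "time_s": time; "qpos": joint angles; "joint_vel": joint speeds; "tau": joint torques, N m; "ee_pos": TCP position; "eef_rot": TCP orientation; "force": force on the tool from outside, world axes, zero at the start; "moment": the same for the moment, N m; "grip_width": finger opening in m.
Only numpy, scipy, OpenCV 4.12 (cv2) and the standard library are available. Lean on these libraries where they do the work, as an engineer would, in place of code of your own. Each camera call takes 0.05 s, during which the arm holds its last target. There are 200 camera calls.

TASK

Two identical lever presses stand on the craft table. On the one loaded with the green diamond-shaped tile, pull the lever all the way down so that its pad clamps the tile, keep it down for about two seconds, then ease the lever back up slowly, over three seconds or more, until it is fully home, and let go. Do not let the spring snap it back, do not work the other press, and leave the green tile lying where it is on its bed.

Things in the scene. Friction and masses are not known exactly. Their poses are not given: they have to be found in the camera images.
- green_lever (a joint): Lever angle (rad) of the press holding the green tile: 0 raised at rest, 0.95 at the lower stop, growing as the bar is pulled forward and down; it goes from 65 to about 10 degrees above level. The pad meets the tile at 0.80. A spring lifts the bar with about 4 N (top) to 10 N (bottom); let go, it snaps up. Yoke: two steel side arms, 134 mm apart, and a level black round bar 22 mm thick, red ends.
- green_grip (a point): Middle of that bar, on its centre line, about 304 mm above the table at rest. The frame turns with the lever; at rest: y along the bar, x level from the press's front (facing the robot within 20 degrees) to its back, z up. The level hinge axis, parallel to the bar, lies 72 mm along this frame's +x and 154 mm along its -z (170 mm away). Pulling turns the frame about its own -y.
- green_tile: Diamond-shaped tile, dark green with a light green middle, 100 x 150 mm over its corners, 8 mm thick, lying loose on the cork bed of its press under the pad; origin at the centre of its underside, 31 mm above the table, z up. The press: grey base 240 x 170 mm, 25 mm high, blue head 46 mm wide, head top 185 mm and steel ram top about 220 mm above the table.
- white_lever (a joint): Lever angle (rad) of the other, identical press, which holds a white rectangular tile with an orange and yellow flower; 0 at rest. To be left alone. The presses stand left and right of the table's middle, either way round.
Not all that is in view belongs to the job. Several things have the shape of the green_tile; the one meant has the colours described above.

How it is judged:
By the outcome, as a careful person would: the job done as asked, in the order asked, and still so for the second after the job is handed in, with the robot touching nothing.
It also fails if it takes over 48 s, if anything falls off the work surface, if the arm or the gripper's body presses on something with over 40 N, if the wrist force passes 120 N, or if a joint passes its speed limit or range.

## Working session

There is one attempt and no reset: what is moved stays moved. The work goes in short steps, Python scripts to look and compute and a shell command to move; the robot and the scene stay as the last step left them, time stands still between calls to the robot, and variables do not carry over. Pictures are saved under pics/ and viewed, about 8 in all and at most 12, crops included, and the job is handed in when it is done.

```bash
ls; mkdir -p pics; cat > h.py <<'E'
import numpy as np, cv2
from station import get_obs, cams, workorder
def snap(n,f):
    p,d=cams.camera(n); cv2.imwrite(f'pics/{f}.png',p[:,:,::-1]); np.save(f'pics/{f}.npy',d); return p,d
def world(n,u,v,d):
    c=cams.get_calibration(n); V=np.array(c['view'])
    P=np.stack([(u-c['cx'])/c['fx']*d,(v-c['cy'])/c['fy']*d,d,np.ones_like(d)],-1)
    return (P@np.linalg.inv(V).T)[...,:3]
def cloud(n,d):
    v,u=np.mgrid[0:d.shape[0],0:d.shape[1]].astype(float); return world(n,u,v,d.astype(float))
E
python3 - <<'E'
from h import *
o=get_obs(); print({k:np.round(v,3) for k,v in o.items()})
a,_=snap('scene','scene0'); b,_=snap('top','top0')
cv2.imwrite('pics/both.png',cv2.resize(np.vstack([a,b])[:,:,::-1],None,fx=.7,fy=.7))
for n in('scene','top','wrist'):
    V=np.linalg.inv(np.array(cams.get_calibration(n)['view'])); print(n,V.round(3).tolist())
E
```

```text
pics
{'time_s': np.float64(0.0), 'qpos': array([-1.406,  0.3  ,  1.522,  0.   ,  1.321, -0.067]), 'joint_vel': array([ 0.001,  0.   , -0.002, -0.001,  0.   , -0.002]), 'tau': array([-1.0000e-03, -5.3181e+01, -3.5274e+01,  7.1000e-02,  2.4000e-02,
       -0.0000e+00]), 'ee_pos': array([ 0.126, -0.535,  0.193]), 'eef_rot': array([-1.571e+00,  1.000e-03, -1.339e+00]), 'force': array([-0.135, -0.209, -0.121]), 'moment': array([ 0.014, -0.029, -0.059]), 'grip_width': np.float64(0.094)}
scene [[-0.859, 0.399, -0.321, 0.885], [0.512, 0.681, -0.523, 0.762], [0.01, -0.614, -0.789, 1.183], [0.0, 0.0, 0.0, 1.0]]
top [[0.067, -0.978, 0.199, 0.257], [-0.998, -0.066, 0.01, 0.129], [0.003, -0.199, -0.98, 1.382], [0.0, 0.0, 0.0, 1.0]]
wrist [[0.23, -0.943, -0.239, 0.195], [-0.973, -0.224, -0.054, -0.52], [-0.002, 0.245, -0.97, 0.383], [0.0, 0.0, 0.0, 1.0]]
```

View pics/both.png

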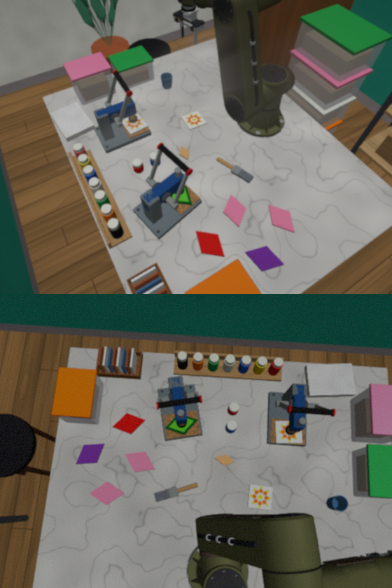

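The scene view is above and the top view below. Two presses show in the top view. The left one (full-res about 257,150) holds a dark green diamond with a light middle. The right one (about 415,180) holds the white flower tile. The loose diamonds are red, purple and pink, so the left press is the one meant. Next I'll measure its bar and confirm it in a crop.

```bash
python3 - <<'E'
from h import *
ims=[]
for n,box in(('top',(200,320,90,230)),('scene',(180,310,180,350))):
    p=cv2.imread(f'pics/{n}0.png'); d=np.load(f'pics/{n}0.npy'); W=cloud(n,d)
    hsv=cv2.cvtColor(p,cv2.COLOR_BGR2HSV)
    red=((hsv[...,0]<8)|(hsv[...,0]>172))&(hsv[...,1]>150)&(hsv[...,2]>60)&(W[...,2]>.24)&(W[...,2]<.34)&(d>0)
    k,l,s,c=cv2.connectedComponentsWithStats(red.astype(np.uint8))
    for i in range(1,k):
        if s[i,4]>5: print(n,'red',c[i].round(1),s[i,4],W[l==i].mean(0).round(4))
    blk=(hsv[...,2]<70)&(W[...,2]>.285)&(W[...,2]<.325)&(d>0)&(W[...,0]>.4)
    k,l,s,c=cv2.connectedComponentsWithStats(blk.astype(np.uint8))
    for i in range(1,k):
        if s[i,4]>20:
            Q=W[l==i]; m=Q.mean(0); w=np.linalg.svd(Q-m)[2][0] if len(Q)<5000 else 0
            print(n,'blk',c[i].round(1),s[i,4],m.round(4),w,Q[:,2].max().round(4))
    grn=(abs(hsv[...,0]-60)<15)&(hsv[...,1]>120)&(W[...,2]>.02)&(W[...,2]<.06)&(W[...,0]>.3)&(abs(W[...,1])<.5)
    Q=W[grn]; print(n,'green',grn.sum(),Q.mean(0),Q.min(0),Q.max(0))
    blue=(abs(hsv[...,0]-110)<12)&(hsv[...,1]>120)&(W[...,2]>.14)&(W[...,2]<.2)&(W[...,0]>.3)
    k,l,s,c=cv2.connectedComponentsWithStats(blue.astype(np.uint8))
    for i in range(1,k):
        if s[i,4]>30: print(n,'head',c[i].round(1),s[i,4],W[l==i].mean(0).round(4),W[l==i].min(0).round(3),W[l==i].max(0).round(3))
    x0,x1,y0,y1=box; ims.append(cv2.resize(p[y0:y1,x0:x1],(390,500),interpolation=cv2.INTER_CUBIC))
cv2.imwrite('pics/crop.png',np.hstack(ims))
E
```

```text
top red [286.1 149.5] 21 [0.6249 0.1206 0.3156]
top red [225.1 158.8] 23 [0.5906 0.2692 0.3161]
top red [413.7 164.1] 50 [ 0.6097 -0.196   0.3129]
top red [476.7 168.8] 23 [ 0.6076 -0.3505  0.3148]
top blk [255.5 154.2] 509 [0.6085 0.1955 0.3134] [-0.2207736   0.97532409  0.00139286] 0.3207
top blk [445.6 166.5] 511 [ 0.609  -0.2747  0.3126] [-0.01001353 -0.99990498 -0.00947408] 0.3199
top green 187 [0.67718927 0.15604776 0.04061062] [0.55726006 0.05469296 0.02068825] [0.87983767 0.25656635 0.05965436]
scene red [163.4 101.7] 15 [ 0.616  -0.3508  0.316 ]
scene red [183.8 132.8] 45 [ 0.6161 -0.1956  0.3093]
scene red [227.9 207.3] 19 [0.6322 0.1218 0.3144]
scene red [269.3 245. ] 53 [0.5981 0.2714 0.3114]
scene blk [172.7 115.4] 213 [ 0.6149 -0.2812  0.3124] [0.00569373 0.99953049 0.03010607] 0.3203
scene blk [247.5 225.4] 393 [0.6158 0.1944 0.3121] [-0.22750076  0.97364337  0.01618613] 0.3194
scene green 84 [0.62855324 0.21123938 0.04167775] [0.56208994 0.0809681  0.03434064] [0.90973255 0.2588458  0.05950232]
```

View pics/crop.png

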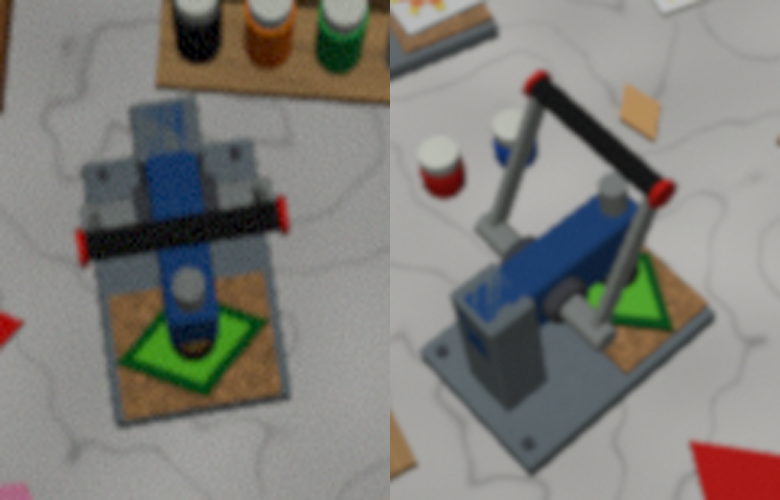

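The crop confirms it: the left press holds the dark green diamond with the light green middle, under a black bar with red ends. The bar centre is near (0.612, 0.195) at z 0.304, with a press yaw of about 13°. I'll lift the tool straight up, then check the head and ram clearance and the travel corridor.

```bash
python3 -m handwheel '[{"fingers":1,"x":0,"y":-0.01,"z":0,"spin":0},{"fingers":1,"x":0,"y":-0.04,"z":0,"spin":0},{"fingers":1,"x":0,"y":-0.07,"z":0,"spin":0},{"fingers":1,"x":0,"y":-0.10,"z":0,"spin":0},{"fingers":1,"x":0,"y":-0.13,"z":0,"spin":0},{"fingers":1,"x":0,"y":-0.16,"z":0,"spin":0},{"fingers":1,"x":0,"y":-0.19,"z":0,"spin":0},{"fingers":1,"x":0,"y":-0.21,"z":0,"spin":0},{"fingers":1,"x":0,"y":-0.23,"z":0,"spin":0},{"fingers":1,"x":0,"y":-0.23,"z":0,"spin":0}]' 20
python3 - <<'E'
from h import *
g=np.array([.612,.195]); ex=np.array([.975,.223]); ey=np.array([-.223,.975])
for n in('top','scene'):
    p=cv2.imread(f'pics/{n}0.png'); d=np.load(f'pics/{n}0.npy'); W=cloud(n,d); hsv=cv2.cvtColor(p,cv2.COLOR_BGR2HSV)
    L=np.stack([(W[...,:2]-g)@ex-.072,(W[...,:2]-g)@ey],-1)  # from hinge
    for nm,lo,hi in(('ramtop',.205,.235),('head',.165,.195),('bed',.03,.045)):
        m=(d>0)&(W[...,2]>lo)&(W[...,2]<hi)&(abs(L[...,1])<.04)&(L[...,0]>-.25)&(L[...,0]<.15)
        if nm!='ramtop': m&=(hsv[...,1]>100)
        Q=L[m]; 
        if len(Q): print(n,nm,len(Q),'pct fwd/side',np.percentile(Q,[2,50,98],axis=0).round(3).tolist(),W[m][:,2].mean().round(3))
    m=(d>0)&(W[...,0]>0.05)&(W[...,0]<.75)&(W[...,1]>-.75)&(W[...,1]<.35)&(W[...,2]>.2)
    k,l,s,c=cv2.connectedComponentsWithStats(m.astype(np.uint8))
    for i in range(1,k):
        if s[i,4]>40: print('  tall',c[i].round(),s[i,4],W[l==i].min(0).round(2),W[l==i].max(0).round(2))
E
```

```text
time_s: 1.1
ee_pos: [0.1264, -0.5354, 0.4266]
eef_rot: [-1.571, -0.004, -1.339]
force: [-0.8, -0.1, 0.0]
grip_width: 0.094
top ramtop 82 pct fwd/side [[-0.098, -0.011], [-0.087, 0.0], [-0.075, 0.011]] 0.219
top head 599 pct fwd/side [[-0.105, -0.022], [-0.014, -0.001], [0.063, 0.022]] 0.185
top bed 499 pct fwd/side [[-0.137, -0.039], [-0.105, 0.005], [-0.036, 0.039]] 0.038
  tall [256. 154.] 626 [0.58 0.12 0.21] [0.68 0.28 0.32]
  tall [442. 165.] 734 [ 0.6  -0.36  0.2 ] [ 0.67 -0.19  0.32]
  tall [258. 170.] 87 [0.58 0.18 0.2 ] [0.61 0.2  0.23]
  tall [431. 181.] 101 [ 0.59 -0.29  0.2 ] [ 0.61 -0.26  0.23]
  tall [406. 369.] 20422 [ 0.05 -0.58  0.2 ] [0.26 0.11 0.7 ]
scene ramtop 92 pct fwd/side [[-0.096, -0.013], [-0.084, 0.003], [-0.074, 0.013]] 0.218
scene head 869 pct fwd/side [[-0.085, -0.019], [-0.01, 0.005], [0.069, 0.023]] 0.184
scene bed 262 pct fwd/side [[-0.132, -0.01], [-0.094, 0.023], [-0.055, 0.039]] 0.039
  tall [335.  71.] 12193 [ 0.05 -0.63  0.2 ] [0.26 0.11 0.67]
  tall [173. 128.] 703 [ 0.59 -0.36  0.2 ] [ 0.67 -0.19  0.32]
  tall [247. 236.] 1092 [0.58 0.11 0.2 ] [0.68 0.28 0.32]
```

The geometry is clear. The ram sits 87 mm forward of the hinge and the head front 105 mm. With a tool-down grip at bar centre, the back finger stays at 143 mm or more when the bar is at the bottom, so it clears. The corridor at z 0.42 is free, so I'll swing over in two legs.

```bash
python3 -m handwheel '[{"fingers":1,"x":-0.015,"y":0,"z":0.016,"spin":-2},{"fingers":1,"x":-0.045,"y":0,"z":0.048,"spin":-7},{"fingers":1,"x":-0.075,"y":0,"z":0.080,"spin":-12},{"fingers":1,"x":-0.105,"y":0,"z":0.112,"spin":-17},{"fingers":1,"x":-0.135,"y":0,"z":0.144,"spin":-22},{"fingers":1,"x":-0.165,"y":0,"z":0.176,"spin":-27},{"fingers":1,"x":-0.195,"y":0,"z":0.208,"spin":-32},{"fingers":1,"x":-0.225,"y":0,"z":0.240,"spin":-37},{"fingers":1,"x":-0.255,"y":0,"z":0.272,"spin":-42},{"fingers":1,"x":-0.285,"y":0,"z":0.304,"spin":-47}]'
cat >> h.py <<'E'
from scipy.spatial.transform import Rotation as Ro
def togo(p,yaw):
    o=get_obs(); R=Ro.from_euler('xyz',o['eef_rot']); 
    print('t',o['time_s'].round(2),'at',o['ee_pos'].round(4),'yaw',np.degrees(o['eef_rot'][2]).round(2),'shift',(R.inv().apply(np.array(p)-o['ee_pos'])).round(4),'spin',-(yaw-np.degrees(o['eef_rot'][2])).round(2),'F',o['force'].round(1),'w',o['grip_width'])
E
python3 -c "
from h import *
togo([.56,.183,.424],12.9)"
```

```text
time_s: 2.1
ee_pos: [0.3571, -0.1863, 0.423]
eef_rot: [-1.571, 0.0, -0.515]
force: [1.0, -1.2, -0.5]
grip_width: 0.0938Traceback (most recent call last):
  File "<string>", line 3, in <module>
    togo([.56,.183,.424],12.9)
    ~~~~^^^^^^^^^^^^^^^^^^^^^^
  File "h.py", line 14, in togo
    print('t',o['time_s'].round(2),'at',o['ee_pos'].round(4),'yaw',np.degrees(o['eef_rot'][2]).round(2),'shift',(R.inv().apply(np.array(p)-o['ee_pos'])).round(4),'spin',-(yaw-np.degrees(o['eef_rot'][2])).round(2),'F',o['force'].round(1),'w',o['grip_width'])
              ^^^^^^^^^^^^^^^^^
AttributeError: 'float' object has no attribute 'round'
```

```bash
sed -i "s/o\['time_s'\].round(2)/o['time_s']/" h.py; python3 -m handwheel '[{"fingers":1,"x":0.003,"y":0,"z":0.046,"spin":-5},{"fingers":1,"x":0.007,"y":0,"z":0.094,"spin":-10},{"fingers":1,"x":0.010,"y":0,"z":0.142,"spin":-15},{"fingers":1,"x":0.014,"y":0,"z":0.190,"spin":-20},{"fingers":1,"x":0.017,"y":0,"z":0.238,"spin":-25},{"fingers":1,"x":0.020,"y":0,"z":0.286,"spin":-30},{"fingers":1,"x":0.024,"y":0,"z":0.334,"spin":-35},{"fingers":1,"x":0.028,"y":0,"z":0.382,"spin":-39},{"fingers":1,"x":0.031,"y":0,"z":0.430,"spin":-42},{"fingers":1,"x":0.0325,"y":0,"z":0.459,"spin":-42.6}]'
python3 - <<'E'
from h import *
togo([.612,.195,.304],12.9)
p,d=snap('wrist','w1'); W=cloud('wrist',d)
togo([.612,.195,.304],12.9)
hsv=cv2.cvtColor(p[:,:,::-1].copy(),cv2.COLOR_BGR2HSV)
m=(hsv[...,2]<70)&(W[...,2]>.28)&(W[...,2]<.33)&(d>0)&(W[...,0]>.5)
k,l,s,c=cv2.connectedComponentsWithStats(m.astype(np.uint8)); i=1+np.argmax(s[1:,4]); Q=W[l==i]
print(c[i],s[i],Q.mean(0),Q.min(0),Q.max(0),np.linalg.svd(Q-Q.mean(0),full_matrices=False)[2][0])
T=Q[Q[:,2]>np.percentile(Q[:,2],95)-.002]; print('ridge',T.mean(0),len(T))
red=((hsv[...,0]<8)|(hsv[...,0]>172))&(hsv[...,1]>150)&(W[...,2]>.27)&(W[...,2]<.34)
k,l,s,c=cv2.connectedComponentsWithStats(red.astype(np.uint8))
for i in range(1,k):
    if s[i,4]>20: print('red',c[i].round(),s[i,4],W[l==i].mean(0))
E
```

```text
time_s: 3.1
ee_pos: [0.6133, 0.1972, 0.4215]
eef_rot: [-1.571, 0.003, 0.228]
force: [0.1, 0.5, -0.4]
grip_width: 0.0939
t 3.1 at [0.6133 0.1972 0.4215] yaw 13.08 shift [-0.0015  0.1175 -0.0019] spin 0.18 F [ 0.1  0.5 -0.4] w 0.09389540355184939
t 3.15 at [0.6142 0.1995 0.4199] yaw 13.15 shift [-0.0026  0.1159 -0.0039] spin 0.25 F [-0.4  1.  -1.7] w 0.09406545368593804
[279.74547049 203.22618352] [ 267  127   31  154 3422] [0.61165423 0.19861169 0.30980344] [0.58475565 0.12043264 0.28005878] [0.64537127 0.27140101 0.31459301] [ 0.22637009 -0.9739893  -0.01007144]
ridge [0.61090455 0.20068217 0.31192649] 1636
red [280. 124.] 201 [0.59454406 0.27159852 0.31227693]
red [279. 281.] 191 [0.62928209 0.12144715 0.31130809]
```

View pics/w1.png

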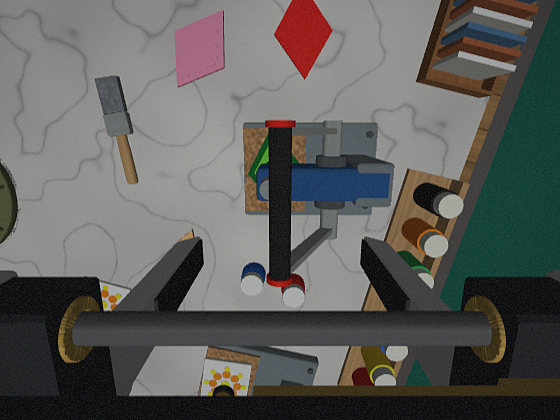

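The wrist view shows the bar upright at column 280, rows 124–281, midway between the open fingers at columns 200 and 365. The bar centre is (0.612, 0.197), which agrees with the earlier figure. I'll descend 0.118 and close gently.

```bash
python3 -m handwheel '[{"fingers":1,"x":0,"y":0.012,"z":0,"spin":0},{"fingers":1,"x":0,"y":0.028,"z":0,"spin":0},{"fingers":1,"x":0,"y":0.044,"z":0,"spin":0},{"fingers":1,"x":0,"y":0.060,"z":0,"spin":0},{"fingers":1,"x":0,"y":0.076,"z":0,"spin":0},{"fingers":1,"x":0,"y":0.090,"z":0,"spin":0},{"fingers":1,"x":0,"y":0.102,"z":0,"spin":0},{"fingers":1,"x":0,"y":0.112,"z":0,"spin":0},{"fingers":1,"x":0,"y":0.118,"z":0,"spin":0},{"fingers":1,"x":0,"y":0.118,"z":0,"spin":0}]' 25
python3 -m handwheel '[{"fingers":0.2,"x":0,"y":0,"z":0,"spin":0},{"fingers":-0.2,"x":0,"y":0,"z":0,"spin":0},{"fingers":-0.4,"x":0,"y":0,"z":0,"spin":0},{"fingers":-0.5,"x":0,"y":0,"z":0,"spin":0},{"fingers":-0.7,"x":0,"y":0,"z":0,"spin":0},{"fingers":-0.9,"x":0,"y":0,"z":0,"spin":0},{"fingers":-1,"x":0,"y":0,"z":0,"spin":0},{"fingers":-1,"x":0,"y":0,"z":0,"spin":0},{"fingers":-1,"x":0,"y":0,"z":0,"spin":0},{"fingers":-1,"x":0,"y":0,"z":0,"spin":0}]' 25
python3 - <<'E'
from h import *
togo([.612,.197,.304],12.9)
# arc table: TCP shift (tool x = press x, tool y = down) for lever angle
a0=np.arctan2(.154,.072)
for th in np.r_[np.arange(0,1.0,.05)]: print(th.round(2),'x',round(-(.17*np.cos(a0-th)-.072),4),'y',round(.154-.17*np.sin(a0-th),4))
E
```

```text
time_s: 4.15
ee_pos: [0.6123, 0.1944, 0.305]
eef_rot: [-1.571, 0.001, 0.225]
force: [-0.4, -0.2, -0.5]
grip_width: 0.094
time_s: 5.15
ee_pos: [0.6125, 0.1944, 0.3057]
eef_rot: [-1.571, 0.0, 0.225]
force: [-0.4, 0.2, -0.2]
grip_width: 0.0173
t 5.15 at [0.6125 0.1944 0.3057] yaw 12.88 shift [0.0001 0.0017 0.0026] spin -0.02 F [-0.4  0.2 -0.2] w 0.01725627836540074
0.0 x -0.0 y 0.0
0.05 x -0.0076 y 0.0038
0.1 x -0.015 y 0.008
0.15 x -0.0222 y 0.0125
0.2 x -0.0292 y 0.0174
0.25 x -0.0359 y 0.0226
0.3 x -0.0423 y 0.0282
0.35 x -0.0484 y 0.034
0.4 x -0.0543 y 0.0402
0.45 x -0.0598 y 0.0466
0.5 x -0.065 y 0.0534
0.55 x -0.0699 y 0.0603
0.6 x -0.0744 y 0.0676
0.65 x -0.0785 y 0.075
0.7 x -0.0823 y 0.0826
0.75 x -0.0857 y 0.0904
0.8 x -0.0886 y 0.0984
0.85 x -0.0912 y 0.1065
0.9 x -0.0934 y 0.1147
0.95 x -0.0951 y 0.123
```

```bash
python3 - <<'E'
from h import *
p,d=snap('scene','s2'); q,_=snap('wrist','w2'); togo([.612,.197,.304],12.9)
cv2.imwrite('pics/c2.png',np.hstack([cv2.resize(p[130:310,140:340],(444,400)),cv2.resize(q[:,:],(350,400))])[:,:,::-1])
E
```

```text
t 5.25 at [0.6125 0.1945 0.3057] yaw 12.88 shift [0.0001 0.0017 0.0026] spin -0.02 F [-0.2  0.8  0.5] w 0.009592486812465864
```

View pics/c2.png

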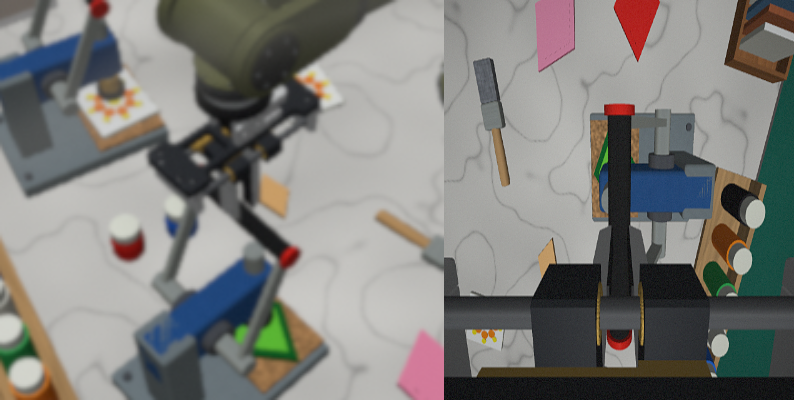

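The fingers are still closing below the bar's 22 mm, which is odd, so I'll look closer before pulling.

```bash
python3 - <<'E'
from h import *
togo([.612,.197,.304],12.9)
q,d=snap('wrist','w3'); p,_=snap('scene','s3'); togo([.612,.197,.304],12.9)
cv2.imwrite('pics/c3.png',np.hstack([cv2.resize(q[100:400,190:370],(390,590),interpolation=cv2.INTER_CUBIC),cv2.resize(p[180:290,200:290],(400,590),interpolation=cv2.INTER_CUBIC)])[:,:,::-1])
W=cloud('wrist',d)
for r in range(180,340,12): print(r,[ (W[r,c]*1000).round().astype(int).tolist() for c in (255,268,280,292,304)])
E
```

```text
t 5.25 at [0.6125 0.1945 0.3057] yaw 12.88 shift [0.0001 0.0017 0.0026] spin -0.02 F [-0.2  0.8  0.5] w 0.009592486812465864
t 5.35 at [0.6125 0.1945 0.3057] yaw 12.88 shift [0.0001 0.0017 0.0026] spin -0.02 F [-0.6 -0.5  0.4] w 0.002357220128658125
180 [[582, 209, 181], [595, 233, 313], [602, 235, 314], [609, 236, 311], [629, 220, 181]]
192 [[584, 198, 183], [597, 226, 311], [604, 228, 314], [610, 229, 312], [631, 209, 184]]
204 [[588, 195, 218], [598, 219, 311], [605, 221, 314], [612, 222, 311], [634, 197, 184]]
216 [[590, 184, 217], [600, 212, 311], [607, 214, 314], [614, 215, 311], [638, 185, 183]]
228 [[589, 110, 23], [601, 205, 311], [608, 207, 315], [615, 208, 312], [663, 127, 23]]
240 [[593, 82, 0], [603, 202, 324], [610, 200, 314], [616, 203, 319], [623, 206, 323]]
252 [[597, 200, 341], [603, 202, 342], [612, 192, 314], [616, 203, 338], [621, 206, 343]]
264 [[598, 201, 357], [604, 202, 357], [613, 185, 314], [615, 203, 354], [620, 205, 356]]
276 [[598, 225, 419], [605, 200, 365], [615, 177, 313], [615, 201, 363], [619, 206, 370]]
288 [[599, 224, 424], [605, 200, 377], [617, 169, 314], [617, 196, 364], [619, 205, 380]]
300 [[599, 223, 428], [606, 200, 385], [619, 161, 314], [618, 190, 365], [611, 226, 427]]
312 [[600, 222, 431], [603, 220, 427], [606, 221, 427], [609, 222, 427], [611, 223, 427]]
324 [[600, 221, 434], [603, 220, 431], [606, 220, 430], [609, 220, 430], [611, 221, 431]]
336 [[601, 219, 435], [604, 217, 432], [607, 218, 432], [609, 219, 432], [612, 219, 432]]
```

View pics/c3.png

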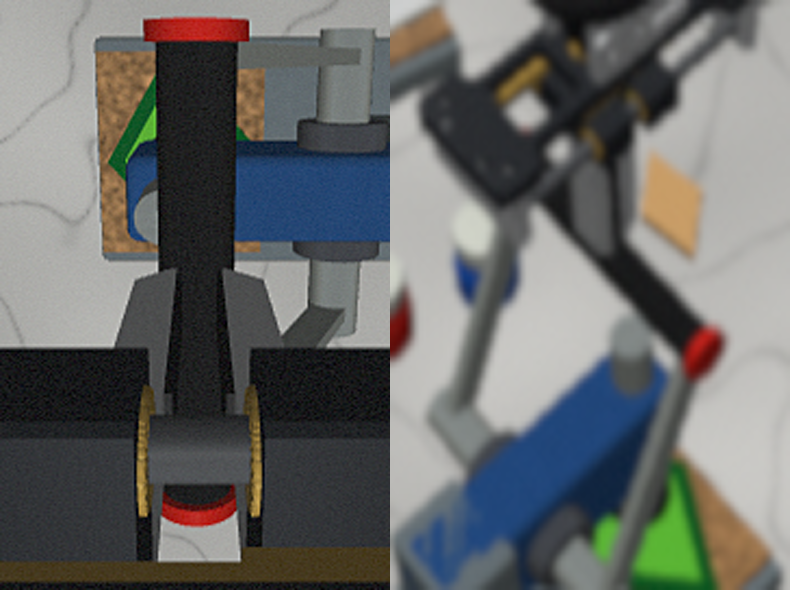

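```bash
python3 - <<'E'
from h import *
a=cv2.imread('pics/w2.png').astype(int);b=cv2.imread('pics/w3.png').astype(int); print('w2-w3 diff',abs(a-b)[230:340].mean(), abs(a-b)[0:100].mean())
d2=np.load('pics/w2.npy');d3=np.load('pics/w3.npy')
for n,d in(('w2',d2),('w3',d3)):
    W=cloud('wrist',d); ex=np.array([.975,.223])
    for r in (246,258,270): print(n,r,[(c,int(1000*((W[r,c,:2]-[.6125,.1945])@ex)),int(W[r,c,2]*1000)) for c in range(244,322,6)])
E
python3 -m handwheel '[{"fingers":-1,"x":0,"y":0,"z":0,"spin":0},{"fingers":-1,"x":0,"y":0,"z":0,"spin":0},{"fingers":-1,"x":0,"y":0,"z":0,"spin":0},{"fingers":-1,"x":-0.001,"y":0.0005,"z":0,"spin":0},{"fingers":-1,"x":-0.002,"y":0.001,"z":0,"spin":0},{"fingers":-1,"x":-0.004,"y":0.002,"z":0,"spin":0},{"fingers":-1,"x":-0.006,"y":0.003,"z":0,"spin":0},{"fingers":-1,"x":-0.0076,"y":0.0038,"z":0,"spin":0},{"fingers":-1,"x":-0.0076,"y":0.0038,"z":0,"spin":0},{"fingers":-1,"x":-0.0076,"y":0.0038,"z":0,"spin":0}]' 25
python3 - <<'E'
from h import *
o=get_obs(); print(o)
q,d=snap('wrist','w4'); togo([.612,.197,.304],12.9)
a=cv2.imread('pics/w3.png').astype(int);b=cv2.imread('pics/w4.png').astype(int); print('w3-w4 diff',abs(a-b)[230:340].mean(), abs(a-b)[0:100].mean())
W=cloud('wrist',d); 
hsv=cv2.cvtColor(q[:,:,::-1].copy(),cv2.COLOR_BGR2HSV)
red=((hsv[...,0]<8)|(hsv[...,0]>172))&(hsv[...,1]>150)&(W[...,2]>.25)&(W[...,2]<.34)
k,l,s,c=cv2.connectedComponentsWithStats(red.astype(np.uint8))
for i in range(1,k):
    if s[i,4]>20: print('red',c[i].round(),s[i,4],W[l==i].mean(0))
E
```

```text
w2-w3 diff 7.4327002164502165 3.087869047619048
w2 246 [(244, -62, 0), (250, -17, 333), (256, -13, 334), (262, -10, 332), (268, -7, 329), (274, -4, 313), (280, -1, 314), (286, 2, 312), (292, 6, 312), (298, 8, 332), (304, 11, 332), (310, 14, 333), (316, 18, 332)]
w2 258 [(244, -18, 349), (250, -15, 350), (256, -12, 350), (262, -9, 348), (268, -7, 346), (274, -4, 312), (280, -1, 313), (286, 2, 312), (292, 6, 310), (298, 7, 346), (304, 10, 349), (310, 13, 350), (316, 16, 349)]
w2 270 [(244, -17, 363), (250, -14, 363), (256, -11, 363), (262, -8, 364), (268, -7, 348), (274, -4, 312), (280, -1, 313), (286, 2, 313), (292, 6, 311), (298, 7, 359), (304, 9, 362), (310, 12, 363), (316, 15, 362)]
w3 246 [(244, -62, 0), (250, -52, 0), (256, -14, 333), (262, -10, 334), (268, -7, 332), (274, -4, 313), (280, -1, 311), (286, 2, 313), (292, 5, 329), (298, 8, 332), (304, 11, 332), (310, 15, 332), (316, 56, -1)]
w3 258 [(244, -62, 0), (250, -15, 350), (256, -12, 348), (262, -9, 349), (268, -6, 349), (274, -4, 313), (280, -1, 312), (286, 2, 313), (292, 4, 345), (298, 7, 349), (304, 10, 350), (310, 13, 34
[... 585 characters left out ...]
0.00029276]), 'tau': array([ 1.71045111e-01, -6.07287169e+01, -3.46753263e+01,  1.24365957e-01,
        2.90970029e-01, -7.54192365e-05]), 'ee_pos': array([0.60514647, 0.19276684, 0.30238119]), 'eef_rot': array([-1.57077711e+00, -7.01872434e-04,  2.24802374e-01]), 'force': array([ 2.02966404, -1.16514004,  4.88272137]), 'moment': array([ 0.01805492, -0.32010835, -0.01903726]), 'grip_width': 0.0005943532746776403}
t 6.4 at [0.6052 0.1928 0.3024] yaw 12.88 shift [ 0.0076 -0.0016  0.0026] spin -0.02 F [1.1 0.7 5.9] w 0.00041743942434361236
w3-w4 diff 16.195844155844156 11.043202380952382
red [290. 115.] 574 [0.59193394 0.26923751 0.31328789]
red [282. 364.] 96 [0.62220369 0.11724797 0.31458187]
```

```bash
python3 - <<'E'
from h import *
for f,ee,yaw in(('w1',[.6142,.1995,.4199],13.15),('w4',[.6052,.1928,.3024],12.88)):
    d=np.load(f'pics/{f}.npy')
    # camera rigid in tool: use current calibration, express in tool frame
    W=cloud('wrist',d); o=get_obs(); T=Ro.from_euler('xyz',o['eef_rot']).inv().apply((W-o['ee_pos']).reshape(-1,3)).reshape(W.shape)*1000
    for r in (225,235,240,245,250,260): print(f,r,[(c,*T[r,c].round().astype(int)) for c in ((190,196,202,362,368,376) if f=='w1' else (262,268,274,280,286,292,298))])
    m=(d>0)&(abs(T[...,2])<15)&(abs(T[...,0])<62); print(f,'near-plane tool-y pct',np.percentile(T[m][:,1],[50,90,95,98,99.5]).round(1))
E
```

```text
w1 225 [(190, np.int64(-182), np.int64(421), np.int64(-114)), (196, np.int64(-171), np.int64(425), np.int64(-115)), (202, np.int64(-159), np.int64(424), np.int64(-115)), (362, np.int64(160), np.int64(423), np.int64(-115)), (368, np.int64(172), np.int64(424), np.int64(-115)), (376, np.int64(188), np.int64(424), np.int64(-115))]
w1 235 [(190, np.int64(-182), np.int64(414), np.int64(-133)), (196, np.int64(-173), np.int64(426), np.int64(-137)), (202, np.int64(-160), np.int64(422), np.int64(-135)), (362, np.int64(161), np.int64(422), np.int64(-135)), (368, np.int64(173), np.int64(422), np.int64(-135)), (376, np.int64(189), np.int64(422), np.int64(-135))]
w1 240 [(190, np.int64(-52), np.int64(-19), np.int64(9)), (196, np.int64(-49), np.int64(-18), np.int64(9)), (202, np.int64(-161), np.int64(423), np.int64(-146)), (362, np.int64(46), np.int64(-13), np.int64(8)), (368, np.int64(48), np.int64(-18), np.int64(9)), (376, np.int64(53), np.int64(-17), np.int64(9))]
w1 245 [(190, np.int64(-50), np.int64(-27), np.int64(9)), (196, np.int64(-48), np.int64(-21), np.int64(7)), (202, np.int64(-47), np.i
[... 2309 characters left out ...]
), (268, np.int64(-7), np.int64(-34), np.int64(9)), (274, np.int64(-4), np.int64(-33), np.int64(9)), (280, np.int64(-1), np.int64(-29), np.int64(7)), (286, np.int64(2), np.int64(-33), np.int64(9)), (292, np.int64(5), np.int64(-33), np.int64(9)), (298, np.int64(8), np.int64(-35), np.int64(10))]
w4 260 [(262, np.int64(-10), np.int64(-46), np.int64(9)), (268, np.int64(-7), np.int64(-47), np.int64(9)), (274, np.int64(-4), np.int64(-46), np.int64(9)), (280, np.int64(-1), np.int64(-43), np.int64(8)), (286, np.int64(2), np.int64(-45), np.int64(8)), (292, np.int64(5), np.int64(-46), np.int64(9)), (298, np.int64(8), np.int64(-47), np.int64(9))]
w4 near-plane tool-y pct [-10.1 120.3 264.9 272.7 278.5]
```

View pics/w4.png

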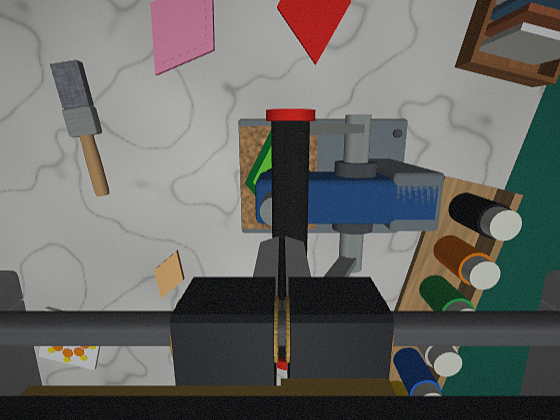

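The wrist view shows the fingers shut on top of the bar. From its depth the fingertips are at tool y of about −11 mm, not +19 mm, so the reported TCP reads about 30 mm too far along the tool. All the cameras agree on the bar height, so I'll trust those. The fix is to back off gently, open, and go 30 mm deeper.

```bash
python3 -m handwheel '[{"fingers":-1,"x":0.002,"y":-0.001,"z":-0.001,"spin":0},{"fingers":-1,"x":0.004,"y":-0.002,"z":-0.002,"spin":0},{"fingers":-1,"x":0.006,"y":-0.003,"z":-0.002,"spin":0},{"fingers":-1,"x":0.0076,"y":-0.005,"z":-0.002,"spin":0},{"fingers":-1,"x":0.0076,"y":-0.010,"z":-0.002,"spin":0},{"fingers":-0.5,"x":0.0076,"y":-0.020,"z":-0.002,"spin":0},{"fingers":0.5,"x":0.0076,"y":-0.025,"z":-0.002,"spin":0},{"fingers":0.5,"x":0.0076,"y":-0.025,"z":-0.002,"spin":0},{"fingers":0.5,"x":0.0076,"y":-0.025,"z":-0.002,"spin":0},{"fingers":0.5,"x":0.0076,"y":-0.025,"z":-0.002,"spin":0}]' 25
python3 -m handwheel '[{"fingers":0.5,"x":0,"y":0,"z":0,"spin":0},{"fingers":0.5,"x":0,"y":0,"z":0,"spin":0},{"fingers":0.5,"x":0,"y":0,"z":0,"spin":0},{"fingers":0.5,"x":0,"y":0,"z":0,"spin":0},{"fingers":0.5,"x":0,"y":0,"z":0,"spin":0},{"fingers":0.5,"x":0,"y":0.005,"z":0,"spin":0},{"fingers":0.5,"x":0,"y":0.020,"z":0,"spin":0},{"fingers":0.5,"x":0,"y":0.035,"z":0,"spin":0},{"fingers":0.5,"x":0,"y":0.048,"z":0,"spin":0},{"fingers":0.5,"x":0,"y":0.055,"z":0,"spin":0}]' 25
python3 -m handwheel '[{"fingers":0.2,"x":0,"y":0,"z":0,"spin":0},{"fingers":-0.2,"x":0,"y":0,"z":0,"spin":0},{"fingers":-0.5,"x":0,"y":0,"z":0,"spin":0},{"fingers":-1,"x":0,"y":0,"z":0,"spin":0},{"fingers":-1,"x":0,"y":0,"z":0,"spin":0},{"fingers":-1,"x":0,"y":0,"z":0,"spin":0},{"fingers":-1,"x":0,"y":0,"z":0,"spin":0},{"fingers":-1,"x":0,"y":0,"z":0,"spin":0},{"fingers":-1,"x":0,"y":0,"z":0,"spin":0},{"fingers":-1,"x":0,"y":0,"z":0,"spin":0}]' 25
```

```text
time_s: 7.4
ee_pos: [0.6129, 0.1925, 0.3266]
eef_rot: [-1.571, 0.001, 0.225]
force: [0.5, -1.0, 0.1]
grip_width: 0.0372
time_s: 8.4
ee_pos: [0.6127, 0.1924, 0.2704]
eef_rot: [-1.571, 0.002, 0.225]
force: [-0.4, 0.5, -0.2]
grip_width: 0.0701
time_s: 9.4
ee_pos: [0.6123, 0.1923, 0.2721]
eef_rot: [-1.571, 0.002, 0.225]
force: [-6.9, -2.5, 1.9]
grip_width: 0.0213
```

The grip reads 21 mm, so the bar is held, with only light contact force. I'm starting the pull along the arc.

```bash
python3 -m handwheel '[{"fingers":-1,"x":-0.003,"y":0.001,"z":0,"spin":0},{"fingers":-1,"x":-0.0076,"y":0.0038,"z":0,"spin":0},{"fingers":-1,"x":-0.0125,"y":0.0065,"z":0,"spin":0},{"fingers":-1,"x":-0.018,"y":0.010,"z":0,"spin":0},{"fingers":-1,"x":-0.0235,"y":0.0135,"z":0,"spin":0},{"fingers":-1,"x":-0.0292,"y":0.0174,"z":0,"spin":0},{"fingers":-1,"x":-0.0345,"y":0.0215,"z":0,"spin":0},{"fingers":-1,"x":-0.0395,"y":0.0255,"z":0,"spin":0},{"fingers":-1,"x":-0.044,"y":0.0295,"z":0,"spin":0},{"fingers":-1,"x":-0.0484,"y":0.034,"z":0,"spin":0}]' 35
```

```text
time_s: 10.4
ee_pos: [0.5667, 0.1823, 0.2393]
eef_rot: [-1.57, -0.005, 0.225]
force: [6.6, 4.9, 4.5]
grip_width: 0.0215
```

```bash
python3 -m handwheel '[{"fingers":-1,"x":-0.0042,"y":0.0043,"z":0,"spin":0},{"fingers":-1,"x":-0.0082,"y":0.0087,"z":0,"spin":0},{"fingers":-1,"x":-0.0119,"y":0.0133,"z":0,"spin":0},{"fingers":-1,"x":-0.0156,"y":0.018,"z":0,"spin":0},{"fingers":-1,"x":-0.0191,"y":0.0228,"z":0,"spin":0},{"fingers":-1,"x":-0.0224,"y":0.0278,"z":0,"spin":0},{"fingers":-1,"x":-0.0256,"y":0.0329,"z":0,"spin":0},{"fingers":-1,"x":-0.0285,"y":0.038,"z":0,"spin":0},{"fingers":-1,"x":-0.0313,"y":0.0433,"z":0,"spin":0},{"fingers":-1,"x":-0.0339,"y":0.0486,"z":0,"spin":0}]' 35
```

```text
time_s: 11.4
ee_pos: [0.5342, 0.1749, 0.1908]
eef_rot: [-1.57, -0.006, 0.225]
force: [9.0, 5.4, 5.7]
grip_width: 0.021
```

```bash
python3 -m handwheel '[{"fingers":-1,"x":-0.0018,"y":0.004,"z":0,"spin":0},{"fingers":-1,"x":-0.0034,"y":0.0078,"z":0,"spin":0},{"fingers":-1,"x":-0.0049,"y":0.0118,"z":0,"spin":0},{"fingers":-1,"x":-0.0063,"y":0.0158,"z":0,"spin":0},{"fingers":-1,"x":-0.0076,"y":0.0198,"z":0,"spin":0},{"fingers":-1,"x":-0.0089,"y":0.0239,"z":0,"spin":0},{"fingers":-1,"x":-0.010,"y":0.028,"z":0,"spin":0},{"fingers":-1,"x":-0.0111,"y":0.0321,"z":0,"spin":0},{"fingers":-1,"x":-0.012,"y":0.036,"z":0,"spin":0},{"fingers":-1,"x":-0.0128,"y":0.0404,"z":0,"spin":0}]' 35
python3 - <<'E'
from h import *
p,d=snap('scene','s5'); t,e=snap('top','t5'); q,dw=snap('wrist','w5'); togo([.519,.174,.151],12.9)
g=np.array([.612,.1955]); ex=np.array([.975,.223])
for n,im,dd in(('scene',p,d),('wrist',q,dw)):
    W=cloud(n,dd); hsv=cv2.cvtColor(im[:,:,::-1].copy(),cv2.COLOR_BGR2HSV)
    red=((hsv[...,0]<8)|(hsv[...,0]>172))&(hsv[...,1]>150)&(W[...,2]>.15)&(W[...,2]<.33)&(W[...,1]>.05)&(W[...,0]>.4)
    k,l,s,c=cv2.connectedComponentsWithStats(red.astype(np.uint8))
    for i in range(1,k):
        if s[i,4]>12: m=W[l==i].mean(0); print(n,'red',c[i].round(),s[i,4],m.round(4),'fwd of hinge',round(.072-(m[:2]-g)@ex,4))
cv2.imwrite('pics/c5.png',np.hstack([cv2.resize(p[150:320,170:330],(400,425),interpolation=cv2.INTER_CUBIC),cv2.resize(q,(400,425))])[:,:,::-1])
E
```

```text
time_s: 12.4
ee_pos: [0.5208, 0.1719, 0.1505]
eef_rot: [-1.57, -0.004, 0.225]
force: [-4.3, 2.5, 12.4]
grip_width: 0.0211
t 12.55 at [0.5207 0.1719 0.1502] yaw 12.89 shift [-0.0012 -0.0008  0.0025] spin -0.01 F [-1.   2.4  9.8] w 0.021134712365244272
scene red [295. 248.] 35 [0.5066 0.2506 0.1974] fwd of hinge 0.1625
wrist red [281. 107.] 936 [0.5025 0.2488 0.1988] fwd of hinge 0.1668
```

View pics/c5.png

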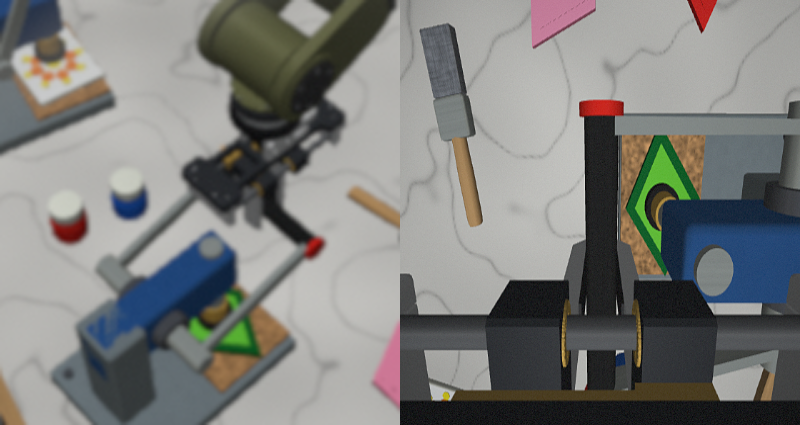

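The lever is down with the pad on the tile, and the ram top is lowered. The tile still lies centred on its cork. But the red end dropped only about 114 mm where the full stroke is 123 mm, and the force is just the spring's, so I'll press further until the stop shows in the force.

```bash
python3 -m handwheel '[{"fingers":-1,"x":-0.0002,"y":0.001,"z":0,"spin":0},{"fingers":-1,"x":-0.0004,"y":0.002,"z":0,"spin":0},{"fingers":-1,"x":-0.0006,"y":0.003,"z":0,"spin":0},{"fingers":-1,"x":-0.0008,"y":0.004,"z":0,"spin":0},{"fingers":-1,"x":-0.001,"y":0.005,"z":0,"spin":0},{"fingers":-1,"x":-0.001,"y":0.006,"z":0,"spin":0},{"fingers":-1,"x":-0.001,"y":0.006,"z":0,"spin":0},{"fingers":-1,"x":-0.001,"y":0.006,"z":0,"spin":0},{"fingers":-1,"x":-0.001,"y":0.006,"z":0,"spin":0},{"fingers":-1,"x":-0.001,"y":0.006,"z":0,"spin":0}]' 45
python3 - <<'E'
from h import *
q,dw=snap('wrist','w6'); togo([.519,.174,.151],12.9)
for f in('w1','w5','w6'):
    dw=np.load(f'pics/{f}.npy'); q=cv2.imread(f'pics/{f}.png'); W=cloud('wrist',dw); T=Ro.from_euler('xyz',get_obs()['eef_rot']).inv().apply((W-get_obs()['ee_pos']).reshape(-1,3)).reshape(W.shape)
    hsv=cv2.cvtColor(q,cv2.COLOR_BGR2HSV)
    m=(hsv[...,2]<70)&(dw>0)&(abs(T[...,0])<.012)&(T[...,2]<-.015)&(T[...,2]>-.06); m[240:]=0
    print(f,'bar top tool-y',np.percentile(T[m][:,1],[5,10,50]).round(4),m.sum())
E
```

```text
time_s: 13.55
ee_pos: [0.5196, 0.1716, 0.1444]
eef_rot: [-1.57, -0.003, 0.225]
force: [-3.9, 1.4, 11.2]
grip_width: 0.0208
t 13.6 at [0.5196 0.1716 0.1444] yaw 12.89 shift [-0.     -0.0066  0.0025] spin -0.01 F [-4.4  2.  11.6] w 0.020962428591331066
w1 bar top tool-y [0.107  0.1073 0.1091] 414Traceback (most recent call last):
  File "<stdin>", line 7, in <module>
    return _quantile_unchecked(
        a, q, axis, out, overwrite_input, method, keepdims, weights)
    return _ureduce(a,
                    func=_quantile_ureduce_func,
    ...<5 lines>...
                    overwrite_input=overwrite_input,
                    method=method)
    r = func(a, **kwargs)
    result = _quantile(arr,
                       quantiles=q,
    ...<2 lines>...
                       out=out,
                       weights=wgt)
    slices_having_nans = np.isnan(arr[-1, ...])
                                  ~~~^^^^^^^^^
IndexError: index -1 is out of bounds for axis 0 with size 0
```

```bash
python3 - <<'E'
from h import *
for f in('w4','w5','w6'):
    dw=np.load(f'pics/{f}.npy'); W=cloud('wrist',dw); o=get_obs(); T=Ro.from_euler('xyz',o['eef_rot']).inv().apply((W-o['ee_pos']).reshape(-1,3)).reshape(W.shape)
    print(f,[(r,(T[r,280]*1000).round().astype(int).tolist()) for r in range(120,240,25)], (np.nanmin(T[150:230,270:292,1],axis=1)*1000).round(1)[::16])
E
```

```text
w4 [(120, [-1, -9, 75]), (145, [-1, -10, 62]), (170, [-1, -9, 48]), (195, [-1, -9, 33]), (220, [-1, -9, 18])] [ -11.8 -189.9  -11.2  -11.4  -11.5]
w5 [(120, [-1, -48, 74]), (145, [-1, -49, 63]), (170, [-1, -48, 52]), (195, [-1, -48, 41]), (220, [-1, -48, 30])] [ -49.1  -48.9  -49.  -189.9  -49.2]
w6 [(120, [-1, -48, 74]), (145, [-1, -49, 63]), (170, [-1, -49, 53]), (195, [-1, -48, 41]), (220, [-1, -48, 29])] [-49.4 -49.3 -49.5 -49.6 -49.3]
```

The bar moved with the tool and didn't slip in this step. Its drop is now about 121 of 123 mm. I'll press another 4 mm onto the stop and hold.

```bash
python3 -m handwheel '[{"fingers":-1,"x":-0.0001,"y":0.001,"z":0,"spin":0},{"fingers":-1,"x":-0.0003,"y":0.002,"z":0,"spin":0},{"fingers":-1,"x":-0.0004,"y":0.003,"z":0,"spin":0},{"fingers":-1,"x":-0.0005,"y":0.004,"z":0,"spin":0},{"fingers":-1,"x":-0.0005,"y":0.004,"z":0,"spin":0},{"fingers":-1,"x":-0.0005,"y":0.004,"z":0,"spin":0},{"fingers":-1,"x":-0.0005,"y":0.004,"z":0,"spin":0},{"fingers":-1,"x":-0.0005,"y":0.004,"z":0,"spin":0},{"fingers":-1,"x":-0.0005,"y":0.004,"z":0,"spin":0},{"fingers":-1,"x":-0.0005,"y":0.004,"z":0,"spin":0}]' 45
python3 - <<'E'
from h import *
q,dw=snap('wrist','w7'); o=get_obs(); togo([.519,.174,.151],12.9)
W=cloud('wrist',dw); T=Ro.from_euler('xyz',o['eef_rot']).inv().apply((W-o['ee_pos']).reshape(-1,3)).reshape(W.shape)
print((T[145:225:20,280]*1000).round(1).tolist(),'bar top z',W[145:225,276:285,2].max(1).mean().round(4))
E
```

```text
time_s: 14.6
ee_pos: [0.5192, 0.1715, 0.1418]
eef_rot: [-1.57, -0.004, 0.225]
force: [-11.2, -0.2, 24.7]
grip_width: 0.0209
t 14.65 at [0.5192 0.1715 0.1418] yaw 12.9 shift [ 0.0003 -0.0092  0.0025] spin -0.0 F [-10.9  -0.3  24.9] w 0.021240797488430236
[[-1.0, -47.9, 63.3], [-1.0, -47.5, 54.6], [-1.0, -48.1, 45.8], [-1.0, -48.3, 36.6]] bar top z 0.2002
```

The force jumped from 11 to 25 N and the tool stalled 1.4 mm short of its target, so the lever is on its lower stop. I'll hold two seconds there, then start easing up at about 0.25 rad/s.

```bash
python3 -m handwheel '[{"fingers":-1,"x":0,"y":0,"z":0,"spin":0},{"fingers":-1,"x":0,"y":0,"z":0,"spin":0},{"fingers":-1,"x":0,"y":0,"z":0,"spin":0},{"fingers":-1,"x":0,"y":0,"z":0,"spin":0},{"fingers":-1,"x":0,"y":0,"z":0,"spin":0},{"fingers":-1,"x":0,"y":0,"z":0,"spin":0},{"fingers":-1,"x":0,"y":0,"z":0,"spin":0},{"fingers":-1,"x":0,"y":0,"z":0,"spin":0},{"fingers":-1,"x":0,"y":0,"z":0,"spin":0},{"fingers":-1,"x":0,"y":0,"z":0,"spin":0}]' 45
python3 -m handwheel '[{"fingers":-1,"x":0,"y":0,"z":0,"spin":0},{"fingers":-1,"x":0,"y":0,"z":0,"spin":0},{"fingers":-1,"x":0,"y":0,"z":0,"spin":0},{"fingers":-1,"x":0,"y":0,"z":0,"spin":0},{"fingers":-1,"x":0.0002,"y":-0.0014,"z":0,"spin":0},{"fingers":-1,"x":0.0005,"y":-0.003,"z":0,"spin":0},{"fingers":-1,"x":0.001,"y":-0.006,"z":0,"spin":0},{"fingers":-1,"x":0.002,"y":-0.0098,"z":0,"spin":0},{"fingers":-1,"x":0.003,"y":-0.0138,"z":0,"spin":0},{"fingers":-1,"x":0.0042,"y":-0.0179,"z":0,"spin":0}]' 45
python3 -m handwheel '[{"fingers":-1,"x":0.0013,"y":-0.004,"z":0,"spin":0},{"fingers":-1,"x":0.0026,"y":-0.0081,"z":0,"spin":0},{"fingers":-1,"x":0.0041,"y":-0.0121,"z":0,"spin":0},{"fingers":-1,"x":0.0055,"y":-0.0161,"z":0,"spin":0},{"fingers":-1,"x":0.0073,"y":-0.02,"z":0,"spin":0},{"fingers":-1,"x":0.0089,"y":-0.0239,"z":0,"spin":0},{"fingers":-1,"x":0.0108,"y":-0.0277,"z":0,"spin":0},{"fingers":-1,"x":0.0127,"y":-0.0315,"z":0,"spin":0},{"fingers":-1,"x":0.0148,"y":-0.0352,"z":0,"spin":0},{"fingers":-1,"x":0.0168,"y":-0.0389,"z":0,"spin":0}]' 45
```

```text
time_s: 15.65
ee_pos: [0.5192, 0.1715, 0.1418]
eef_rot: [-1.57, -0.004, 0.225]
force: [-10.5, 0.9, 24.1]
grip_width: 0.0212
time_s: 16.65
ee_pos: [0.5227, 0.1722, 0.1572]
eef_rot: [-1.57, 0.0, 0.225]
force: [-2.2, 4.3, 1.5]
grip_width: 0.0209
time_s: 17.65
ee_pos: [0.5401, 0.1762, 0.1955]
eef_rot: [-1.57, -0.002, 0.225]
force: [13.2, 8.4, -7.8]
grip_width: 0.0213
```

```bash
python3 -m handwheel '[{"fingers":-1,"x":0.0025,"y":-0.0034,"z":0,"spin":0},{"fingers":-1,"x":0.0049,"y":-0.0069,"z":0,"spin":0},{"fingers":-1,"x":0.0076,"y":-0.0101,"z":0,"spin":0},{"fingers":-1,"x":0.0102,"y":-0.0134,"z":0,"spin":0},{"fingers":-1,"x":0.013,"y":-0.0166,"z":0,"spin":0},{"fingers":-1,"x":0.0156,"y":-0.02,"z":0,"spin":0},{"fingers":-1,"x":0.0184,"y":-0.0232,"z":0,"spin":0},{"fingers":-1,"x":0.0211,"y":-0.0264,"z":0,"spin":0},{"fingers":-1,"x":0.0241,"y":-0.0295,"z":0,"spin":0},{"fingers":-1,"x":0.027,"y":-0.0326,"z":0,"spin":0}]' 45
```

```text
time_s: 18.65
ee_pos: [0.5653, 0.1815, 0.2293]
eef_rot: [-1.571, 0.001, 0.225]
force: [-6.2, -0.6, 7.2]
grip_width: 0.0213
```

```bash
python3 -m handwheel '[{"fingers":-1,"x":0.003,"y":-0.0029,"z":0,"spin":0},{"fingers":-1,"x":0.0061,"y":-0.0058,"z":0,"spin":0},{"fingers":-1,"x":0.0093,"y":-0.0086,"z":0,"spin":0},{"fingers":-1,"x":0.0125,"y":-0.0114,"z":0,"spin":0},{"fingers":-1,"x":0.0159,"y":-0.014,"z":0,"spin":0},{"fingers":-1,"x":0.0192,"y":-0.0166,"z":0,"spin":0},{"fingers":-1,"x":0.0227,"y":-0.0191,"z":0,"spin":0},{"fingers":-1,"x":0.0262,"y":-0.0215,"z":0,"spin":0},{"fingers":-1,"x":0.0298,"y":-0.0238,"z":0,"spin":0},{"fingers":-1,"x":0.0334,"y":-0.026,"z":0,"spin":0}]' 45
python3 - <<'E'
from h import *
q,dw=snap('wrist','w8'); o=get_obs(); togo([.612,.194,.272],12.9)
W=cloud('wrist',dw); T=Ro.from_euler('xyz',o['eef_rot']).inv().apply((W-o['ee_pos']).reshape(-1,3)).reshape(W.shape)
print((T[145:225:20,280]*1000).round(1).tolist(),'bar top z',np.median(W[145:225,280,2]).round(4))
E
```

```text
time_s: 19.65
ee_pos: [0.5984, 0.1887, 0.2548]
eef_rot: [-1.572, 0.0, 0.224]
force: [-4.7, -5.3, 8.4]
grip_width: 0.0211
t 19.7 at [0.5989 0.1888 0.2552] yaw 12.85 shift [ 0.0139 -0.0168  0.0022] spin -0.05 F [-2.5 -3.6  8.2] w 0.021215406151873846
[[-1.0, -52.0, 63.5], [-1.0, -51.0, 55.0], [-1.0, -51.4, 46.3], [-1.0, -51.0, 37.3]] bar top z 0.3066
```

```bash
python3 -m handwheel '[{"fingers":-1,"x":0.002,"y":-0.0012,"z":0,"spin":0},{"fingers":-1,"x":0.004,"y":-0.0025,"z":0,"spin":0},{"fingers":-1,"x":0.006,"y":-0.0038,"z":0,"spin":0},{"fingers":-1,"x":0.008,"y":-0.005,"z":0,"spin":0},{"fingers":-1,"x":0.010,"y":-0.0062,"z":0,"spin":0},{"fingers":-1,"x":0.012,"y":-0.0075,"z":0,"spin":0},{"fingers":-1,"x":0.0135,"y":-0.0085,"z":0,"spin":0},{"fingers":-1,"x":0.0145,"y":-0.0095,"z":0,"spin":0},{"fingers":-1,"x":0.0155,"y":-0.0100,"z":0,"spin":0},{"fingers":-1,"x":0.0155,"y":-0.0100,"z":0,"spin":0}]' 45
python3 - <<'E'
from h import *
q,dw=snap('wrist','w9'); o=get_obs(); togo([.612,.194,.272],12.9)
W=cloud('wrist',dw); T=Ro.from_euler('xyz',o['eef_rot']).inv().apply((W-o['ee_pos']).reshape(-1,3)).reshape(W.shape)
print((T[145:225:20,280]*1000).round(1).tolist(),'bar top z',np.median(W[145:225,280,2]).round(4))
E
```

```text
time_s: 20.7
ee_pos: [0.6124, 0.1918, 0.2632]
eef_rot: [-1.572, 0.004, 0.224]
force: [-9.4, -7.6, -1.6]
grip_width: 0.0209
t 20.75 at [0.6124 0.1918 0.2632] yaw 12.86 shift [ 0.     -0.0088  0.0022] spin -0.04 F [-8.9 -7.8 -1.8] w 0.020848386153174782
[[-1.0, -50.5, 63.4], [-1.0, -52.2, 55.1], [-1.0, -51.0, 46.3], [-1.0, -50.5, 37.1]] bar top z 0.314
```

The bar top is at 0.314, the same as at rest, and the x force has reversed to −9 N, so the bar is pressed against its home stop. I'll open and lift clear.

```bash
python3 -m handwheel '[{"fingers":-0.4,"x":0,"y":0,"z":0,"spin":0},{"fingers":-0.2,"x":0,"y":0,"z":0,"spin":0},{"fingers":0,"x":0,"y":0,"z":0,"spin":0},{"fingers":0.2,"x":0,"y":0,"z":0,"spin":0},{"fingers":0.4,"x":0,"y":0,"z":0,"spin":0},{"fingers":0.6,"x":0,"y":0,"z":0,"spin":0},{"fingers":0.6,"x":0,"y":0,"z":0,"spin":0},{"fingers":0.6,"x":0,"y":0,"z":0,"spin":0},{"fingers":0.6,"x":0,"y":0,"z":0,"spin":0},{"fingers":0.6,"x":0,"y":0,"z":0,"spin":0}]'
python3 -m handwheel '[{"fingers":0.6,"x":0,"y":-0.01,"z":0,"spin":0},{"fingers":0.6,"x":0,"y":-0.025,"z":0,"spin":0},{"fingers":0.6,"x":0,"y":-0.045,"z":0,"spin":0},{"fingers":0.6,"x":0,"y":-0.065,"z":0,"spin":0},{"fingers":0.6,"x":0,"y":-0.085,"z":0,"spin":0},{"fingers":0.6,"x":0,"y":-0.105,"z":0,"spin":0},{"fingers":0.6,"x":0,"y":-0.125,"z":0,"spin":0},{"fingers":0.6,"x":0,"y":-0.14,"z":0,"spin":0},{"fingers":0.6,"x":0,"y":-0.15,"z":0,"spin":0},{"fingers":0.6,"x":0,"y":-0.15,"z":0,"spin":0}]'
python3 - <<'E'
from h import *
p,d=snap('scene','s9'); q,dw=snap('wrist','w10'); togo([.612,.194,.272],12.9)
for n,im,dd in(('scene',p,d),('wrist',q,dw)):
    W=cloud(n,dd); hsv=cv2.cvtColor(im[:,:,::-1].copy(),cv2.COLOR_BGR2HSV)
    red=((hsv[...,0]<8)|(hsv[...,0]>172))&(hsv[...,1]>150)&(W[...,2]>.15)&(W[...,2]<.33)&(W[...,0]>.4)
    k,l,s,c=cv2.connectedComponentsWithStats(red.astype(np.uint8))
    for i in range(1,k):
        if s[i,4]>12: print(n,'red',c[i].round(),s[i,4],W[l==i].mean(0).round(4))
cv2.imwrite('pics/c9.png',np.hstack([cv2.resize(p[60:310,120:330],(370,440),interpolation=cv2.INTER_CUBIC),cv2.resize(q,(430,440))])[:,:,::-1])
E
```

```text
time_s: 21.75
ee_pos: [0.6133, 0.1925, 0.2643]
eef_rot: [-1.571, -0.0, 0.225]
force: [0.2, -0.0, 0.1]
grip_width: 0.075
time_s: 22.75
ee_pos: [0.6133, 0.1926, 0.4165]
eef_rot: [-1.571, -0.003, 0.225]
force: [0.5, -0.3, -0.4]
grip_width: 0.075
t 22.85 at [0.6132 0.1926 0.4143] yaw 12.88 shift [-0.0009  0.1423  0.0017] spin -0.02 F [ 0.  -0.4 -0.9] w 0.07551511076171578
scene red [164. 102.] 18 [ 0.6149 -0.351   0.3151]
scene red [184. 133.] 44 [ 0.616  -0.196   0.3093]
scene red [227. 208.] 16 [0.6346 0.1226 0.3142]
scene red [269. 245.] 52 [0.5982 0.2713 0.3116]
wrist red [280. 118.] 215 [0.5941 0.2697 0.3129]
wrist red [280. 280.] 203 [0.6282 0.119  0.3121]
```

View pics/c9.png

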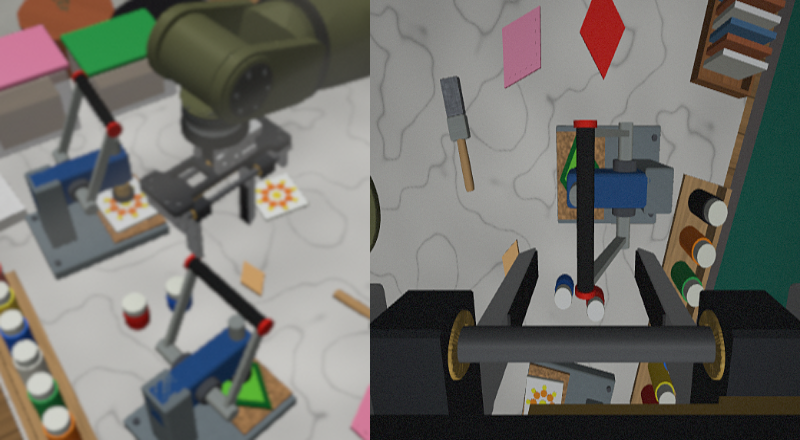

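The pictures show the green press's lever back up: its red ends are at (0.598, 0.271, 0.312) and (0.635, 0.123, 0.314), the same as before within about 3 mm. The green tile is on its cork bed, the other press is unmoved, and the gripper is clear with zero force. Handing in.

```bash
python3 -c "
from station import workorder
print(workorder.hand_in())"
```

```text
the job is handed in; nothing more can be done
None
```

I worked the green-tile press as asked and handed the job in at about 23 s. The lever went down to its lower stop, stayed there about 2 s, and was eased back up in about 4.4 s before I let go.

- **At the bottom:** the wrist force rose from 11 to 25 N and the tool stalled, which showed the lower stop. A picture just before that showed the pad on the tile.
- **Back home:** the bar top is at 0.314 m, the same as before the pull. The bar's red ends are within about 3 mm of where they started. The force on the tool was near zero after letting go.
- **Tile and other press:** the green tile lies on its cork bed, judged from the pictures only. The other press's bar ends are unchanged.

**What went wrong or disagreed:**
- **First grip missed:** my first grip closed on top of the bar. The cameras put the fingertips about 30 mm short of what the reported tool position implied. I had moved the shut fingers about 8 mm along the pull path before noticing. They pressed the bar with about 5 N and may have moved the lever slightly. I backed off gently and gripped 30 mm deeper.
- **Slip during the pull:** the bar slid by several millimetres in the fingers. Pressing down about 10 mm further made up for it.
- **Brief overshoot on the way up:** the force on the bar partly reversed to about 15 N for a moment. The grip held throughout, so the lever was never released early.

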